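Hold a touch panel flush on the sloped contact tester

ROBOT

A 6-joint arm with a two-finger parallel gripper is mounted at the origin on a cart in front of the work surface, level with it; the furniture and walls round the work are solid. World frame = base frame: x ahead of the robot, y to its left, z up, the work surface at z = 0. Lengths are in m, angles in rad, forces in N, time in s.
With the tool pointing down it reaches from about 0.375 to 0.925 m from the base axis. Payload 5.7 kg.
Tool frame: the origin (TCP) lies midway between the tips of the shut fingers; the grasp point (between the pads) lies 19 mm behind it; z points along the fingers, y is the line along which they close (so a half turn about z gives the same grasp; the last joint's range is limited). The gripper opens to 88 mm and grips with 3 to 60 N. Pads are 20 mm wide; open, the fingers measure 115 mm over their backs; the gripper's body (75 mm by 178 mm) begins 61 mm behind the grasp point.
Start: joints at [1.069, 0.359, 1.51, -0, 1.272, -0.115], TCP at [0.226, 0.556, 0.223] pointing down, gripper open.
Joint ranges: [-2.97, 2.97], [-1.01, 2.36], [0.21, 2.38], [-0.96, 4.11], [0.2, 2.71], [-2.98, 2.98]. Speed limits (rad/s): [2.39, 2.39, 3.14, 3.14, 3.14, 3.14].

INTERFACE

Orientations are given as a unit quaternion [x, y, z, w].
In Python, from bench import move_ptp, servo_line, goto_joints, move_gripper, sleep, inverse_kinematics, capture, PlanningError, close_job, spot_in, silhouettes, current_clock, current_joint_pos, current_qvel, current_joint_torque, current_position, current_orientation, current_force, current_torque, current_finger_gap, current_grip_force gives the robot as it stands. Calls block until the motion is done:
- move_ptp(position, orientation): joint-space move of the TCP to a pose.
- servo_line(position, orientation=None, rate=0.15, contact_N=None): straight line of the TCP; orientation=None keeps the orientation; rate is the mean speed in m/s. With contact_N (N) it stops when the force on the tool has changed by that much, and returns True; else False.
- goto_joints(angles): joint-space move.
- move_gripper(opening): finger opening in m; the grip force is fixed at half the most; returns when the fingers have stopped.
- sleep(seconds).
- inverse_kinematics(position, orientation): joint angles nearest the present ones, or None.
- capture(name): name is "side" or "top" or "wrist"; returns a dict with "image" (400x640x3 uint8, blue, green, red), "range_z" (400x640 float32, m along the optical axis (not along the pixel's ray), 0 where there is no reading), "intrinsics" (3x3 intrinsics, pixels), "k1" (the pictures are not rectified: a ray, as slopes to the right and down, at radius r is drawn at 1 + k1 r^2 times it, then the intrinsics apply), "R" (3x3) and "t" (3): a world point X has camera coordinates R X + t. Camera axes: x right, y down, z forward; pixel columns grow to the right and rows downward; lengths in m; the calibration is good to about 2 mm. A picture is of the moment at which its call begins.
A pose or a line that the arm cannot do raises PlanningError and nothing moves.
- close_job(): hands the job in; it is judged then, once.
Trained networks look in the newest picture that a camera, given by its name, has taken for a name from the list of things; names that differ only in an ending like _2 or _b are one class to them, and where a whole thing is asked for, a point or a joint stands for the part that bears it (a point fixed in the world has none). Each returns a list of dicts, best first, with "conf" (0 to 1); they miss things now and then, are a little off and sometimes report something else, mostly with a low value. They report only what shows in the picture. A call takes as long as a camera call. They do not tell look-alikes from the thing itself.
- spot_in(camera, query): "xy" ([column, row] in pixels, amid what is visible of it).
- silhouettes(camera, query): "region" (400x640 bool, what is visible of it) and "xy" ([column, row] in pixels, amid what is visible of it).
Readings, each from a call of its own:
- current_clock(): time.
- current_joint_pos(): joint angles.
- current_qvel(): joint speeds.
- current_joint_torque(): joint torques, N m.
- current_position(): TCP position.
- current_orientation(): TCP orientation.
- current_force(): force on the tool from outside, world axes, zero at the start.
- current_torque(): the same for the moment, N m.
- current_finger_gap(): finger opening in m.
- current_grip_force(): force on a finger pad.
Only numpy, scipy, OpenCV 4.12 (cv2) and the standard library are available. Lean on these libraries where they do the work, as an engineer would, in place of code of your own. Each camera call takes 0.05 s, during which the arm holds its last target. There are 200 camera calls.

TASK

Pick the touch panel up off its cradle by its two long metal edges only, never letting the fingers touch the coated glass, and hold it against the sloped face of the contact tester, centred on it and lying along it, tilted until it is flush and pressed gently so that both sprung brass bars are clearly pushed in. Finish while still gripping the panel and keeping it pressed there steadily for the test; leave the other loose things on the bench alone.

Things in the scene. Friction and masses are not known exactly. Their poses are not given: they have to be found in the camera images.
- panel: touch panel, a black glass plate 90 (its x) x 60 (its y) x 6 mm (z) with a bare aluminium strip 4 mm wide along each long edge; about 80 g; origin at the centre of its underside, z up through the display side. At the start it lies level, display up, on the cradle. Grip it across its 60 mm width, on the outer sides of the two strips. It may be turned half round about z for the test
- panel_glass: the coated glass between the two strips, 90 x 52 x 6 mm (both faces and the short ends), part of the panel and with the same origin and axes; fingers must not touch it
- cradle: blue cradle fixed to the bench, 94 (x) x 36 (y) x 42 mm high: a base plate 8 mm thick and two rubber-topped supports 12 mm long, 36 mm wide, at x = -33 and +33 mm, on which the panel rests with its long edges overhanging by 12 mm; between them it is open down to the base plate. Origin at the centre of the underside; same yaw as the panel at the start
- tester: contact tester fixed to the bench: grey base 100 (x) x 80 (y) x 16 mm, a narrow aluminium clevis (36 mm wide over its pivot bolt) and on it a white tilting table 84 mm long (along the slope), 40 mm wide, 8 mm thick, pivoting about the tester's y axis 95 mm above the bench, locked stiffly at a slope between 0.2 and 0.6 rad (11 to 34 degrees) that differs each time; it faces up and towards the tester's -x side, the robot's side. Origin at the centre of the base's underside
- tester_face (a point): centre of the tester's contact plane, midway between the two brass bars and level with their tops when not pressed, 10 mm above the white table and 26 mm from the pivot; x up the slope (away from the robot), y across, z out of the face (so this frame's tilt is the slope). It does not move as the bars are pressed
- lower_bar (a joint): lower sprung brass contact bar, 12 mm along the slope x 36 mm wide, centred 28 mm down the slope from the face centre; 0 = standing out, grows to 0.008 m as it is pressed in; spring 700 N/m (5.6 N fully in)
- upper_bar (a joint): upper sprung brass contact bar, the same, 28 mm up the slope from the face centre; 0 = out, 0.008 m = fully in, 700 N/m
- solenoid_valve: loose white solenoid valve, 40x55x21 mm, a bystander behind the tester
- orange_driver: loose screwdriver with orange handle, 21x185x21 mm, a bystander
- tool_pouch: loose black zip pouch, 157x99x43 mm, a bystander to the right of the tester. Between it and the robot a solid black lead hangs from the ceiling just off the bench's front edge: keep the arm off it
There are look-alikes about, which are no part of the job. There is more than one size of the panel; the one meant has the size given above.

How it is judged:
By the outcome, as a careful person would: the job done as asked, in the order asked, and still so for the second after the job is handed in, while the arm keeps its last pose, push and grip.
It also fails if it takes over 40 s, if anything falls off the work surface, if the arm or the gripper's body presses on something with over 40 N, if the wrist force passes 120 N, or if a joint passes its speed limit or range.

## Working session

There is one attempt and no reset: what is moved stays moved. The work goes in short steps, each a Python script; the robot and the scene stay as the last script left them, time stands still between calls to the robot, and variables do not carry over. Pictures are saved under pics/ and viewed, at most 10 in all, crops included, and the job is handed in when it is done.

```bash
mkdir -p pics; cat > h.py <<'E'
import numpy as np, cv2
from bench import *
from scipy.spatial.transform import Rotation as Rn
def cloud(c):
    K=np.array(c["intrinsics"]);z=c["range_z"];h,w=z.shape
    v,u=np.mgrid[:h,:w].astype(float)
    d=cv2.undistortPoints(np.stack([u.ravel(),v.ravel()],1)[:,None],K,np.array([c["k1"],0,0,0,0.]))[:,0]
    P=np.c_[d*z.ravel()[:,None],z.ravel()]
    X=(P-np.array(c["t"]))@np.array(c["R"])
    X[z.ravel()<=0]=np.nan
    return X.reshape(h,w,3)
def proj(c,X):
    p,_=cv2.projectPoints(np.atleast_2d(X).astype(float),cv2.Rodrigues(np.array(c["R"]))[0],np.array(c["t"]),np.array(c["intrinsics"]),np.array([c["k1"],0,0,0,0.]))
    return p[:,0]
E
python3 - <<'E'
from h import *
np.set_printoptions(precision=3,suppress=True)
for n in("top","side"):
    c=capture(n);cv2.imwrite(f"pics/{n}0.png",c["image"]);X=cloud(c)
    print(n,"cam",-np.array(c["R"]).T@c["t"])
    for q in("panel","cradle","tester","tool_pouch","lower_bar"):
        for s in silhouettes(n,q)[:4]:
            P=X[s["region"]];P=P[~np.isnan(P[:,0])]
            if len(P)<5: print(q,s["xy"],s["conf"]);continue
            m=P[P[:,2]>np.percentile(P[:,2],90)-.006]
            r=cv2.minAreaRect((m[:,:2]*1000).astype(np.float32))
            print(q,s["xy"],round(s["conf"],2),len(P),np.median(P,0),"z",np.percentile(P[:,2],[5,95]),"rect",[np.round(a,0) for a in r])
print(current_clock())
E
```

```text
top cam [0.494 0.24  1.165]
panel [196.0, 260.8] 0.75 475 [0.518 0.511 0.005] z [0.001 0.008] rect [array([519., 512.]), array([59., 43.]), np.float64(2.0)]
panel [347.1, 253.3] 0.42 756 [0.532 0.176 0.113] z [0.101 0.129] rect [array([561., 177.]), array([21., 39.]), np.float64(1.0)]
tester [344.6, 258.0] 0.59 1607 [0.532 0.182 0.021] z [0.013 0.127] rect [array([537., 176.]), array([70., 39.]), np.float64(1.0)]
tool_pouch [435.6, 210.0] 0.95 2523 [ 0.641 -0.027  0.039] z [0.021 0.045] rect [array([644., -29.]), array([139.,  75.]), np.float64(27.0)]
lower_bar [347.4, 269.1] 0.49 106 [0.503 0.176 0.112] z [0.108 0.116] rect [array([503., 175.]), array([10., 35.]), np.float64(1.0)]
side cam [ 0.577 -0.531  0.834]
panel [254.3, 170.7] 0.86 620 [0.496 0.384 0.048] z [0.044 0.05 ] rect [array([497., 388.]), array([94., 65.]), np.float64(40.0)]
panel [264.6, 151.3] 0.72 261 [0.524 0.51  0.004] z [0.    0.007] rect [array([524., 489.]), array([ 64., 101.]), np.float64(1.0)]
cradle [250.5, 187.7] 0.53 335 [0.488 0.37  0.009] z [0.002 0.033] rect [array([498., 364.]), array([82., 44.]), np.float64(12.0)]
cradle [254.4, 171.4] 0.22 656 [0.498 0.385 0.048] z [0.043 0.05 ] rect [array([497., 388.]), array([94., 65.]), np.float64(39.0)]
tester [270.6, 237.7] 0.85 2008 [0.536 0.161 0.019] z [0.011 0.122] rect [array([536., 174.]), array([75., 42.]), np.float64(2.0)]
tool_pouch [323.1, 184.6] 0.38 303 [0.672 0.365 0.014] z [0.001 0.021] rect [array([711., 361.]), array([ 18., 175.]), np.float64(80.0)]
lower_bar [252.5, 216.3] 0.54 84 [0.505 0.169 0.11 ] z [0.103 0.113] rect [array([505., 172.]), array([12., 36.]), np.float64(1.0)]
0.6
```

```bash
python3 - <<'E'
import cv2,numpy as np
t=cv2.imread("pics/top0.png");s=cv2.imread("pics/side0.png")
cv2.imwrite("pics/a.png",cv2.resize(t[130:350,130:530],None,fx=2,fy=2,interpolation=cv2.INTER_CUBIC))
cv2.imwrite("pics/b.png",s)
E
```

```text
(no output)
```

View pics/a.png

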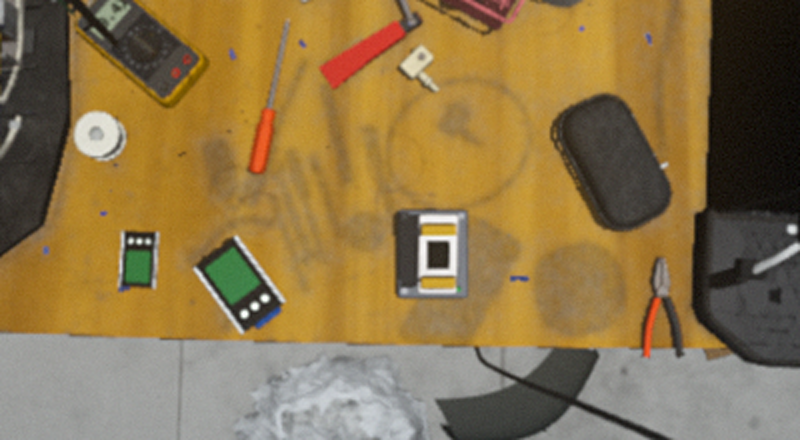

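View pics/b.png

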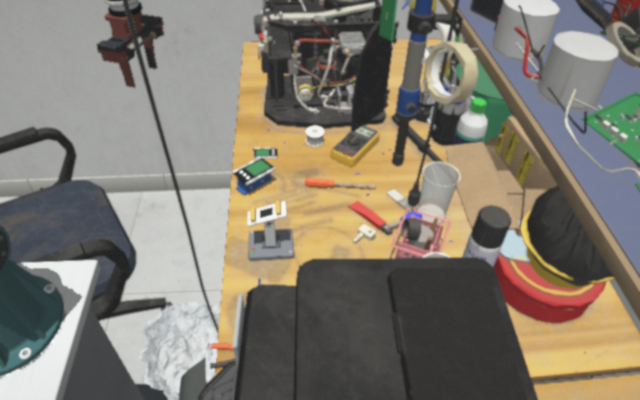

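The candidates are the panel at top px (250,271), measuring 94x65 with its top at z 48 mm on the blue cradle, and the smaller one at (199,260), measuring 59x43 and flat on the bench. The first one fits. I'll go above it for a close confirming view.

```bash
cat >> h.py <<'E'
def toolR(xdir,zdir,flip=1):
    # tool z along zdir, tool x along +-xdir
    z=np.array(zdir)/np.linalg.norm(zdir);x=np.array(xdir,float);x-=z*(x@z);x=flip*x/np.linalg.norm(x)
    return np.c_[x,np.cross(z,x),z]
def q(R): return Rn.from_matrix(R).as_quat()
E
python3 - <<'E'
from h import *
np.set_printoptions(precision=3,suppress=True)
print("R0",Rn.from_quat(current_orientation()).as_matrix())
c=capture("side");X=cloud(c)
for r in range(20,330,30):
    u=int(140+(r-20)*(215-140)/315)
    w=X[r,u-8:u+9];z=c["range_z"][r,u-8:u+9]; k=np.argmin(np.where(z>0,z,9)); print(r,u-8+k,w[k],z[k])
th=.33;a=np.radians(40)
for f in(1,-1):
    A=toolR([np.cos(a),np.sin(a),0],[0,0,-1],f)
    B=toolR([1,0.02,0],[np.sin(th),0,-np.cos(th)],f)
    print(f,inverse_kinematics([.497,.388,.2],q(A)),inverse_kinematics([.497,.388,.026],q(A)),inverse_kinematics([.54,.176,.11],q(B)))
E
```

```text
R0 [[-0.926  0.377 -0.   ]
 [ 0.377  0.926 -0.   ]
 [ 0.    -0.    -1.   ]]
20 132 [0.398 0.04  0.59 ] 0.5666769
50 139 [0.397 0.041 0.55 ] 0.5954717
80 147 [0.399 0.04  0.507] 0.6246492
110 154 [0.397 0.043 0.458] 0.6608326
140 162 [0.397 0.046 0.404] 0.70089203
170 170 [0.397 0.048 0.344] 0.7444338
200 179 [0.397 0.055 0.272] 0.79881424
230 186 [0.394 0.06  0.192] 0.8581671
260 195 [0.395 0.064 0.101] 0.9247328
290 202 [ 0.392  0.067 -0.002] 0.998875
320 219 [ 0.433 -0.007 -0.002] 0.94878626
1 [ 0.553  0.422  1.468 -0.     1.251  1.426] [ 0.553  0.621  1.617 -0.     0.904  1.426] [ 0.247  0.332  1.971 -0.159  0.523  1.922]
-1 [ 0.553  0.422  1.468 -0.     1.251 -1.716] [ 0.553  0.621  1.617 -0.     0.904 -1.716] [ 0.247  0.332  1.971 -0.159  0.523 -1.22 ]
```

```bash
python3 - <<'E'
from h import *
np.set_printoptions(precision=3,suppress=True)
R0=Rn.from_quat(current_orientation()).as_matrix()
c=capture("wrist");cam=-np.array(c["R"]).T@c["t"];o=R0.T@(cam-current_position());print("cam in tool",o, "axis",R0.T@np.array(c["R"])[2])
f=1 if o[0]>0 else -1
a=np.radians(40);A=toolR([np.cos(a),np.sin(a),0],[0,0,-1],f)
off=A@np.array([o[0],o[1],0])
print("flip",f)
move_ptp(np.array([.497,.388,.2])-off*.6,q(A))
c=capture("wrist");cv2.imwrite("pics/w1.png",c["image"]);np.savez("w1.npz",**c);X=cloud(c)
for s in silhouettes("wrist","panel")[:3]:
    P=X[s["region"]];P=P[~np.isnan(P[:,0])];zm=np.median(P[:,2]);P=P[abs(P[:,2]-zm)<.004]
    cs=max(cv2.findContours(s["region"].astype(np.uint8),0,cv2.CHAIN_APPROX_NONE)[0],key=cv2.contourArea)
    # intersect contour rays with plane z=zm
    d=cv2.undistortPoints(cs.astype(float),np.array(c["intrinsics"]),np.array([c["k1"],0,0,0,0.]))[:,0]
    D=np.c_[d,np.ones(len(d))]@np.array(c["R"]);C=-np.array(c["R"]).T@c["t"]
    W=C+D*((zm-C[2])/D[:,2])[:,None]
    print(s["xy"],s["conf"],len(P),"z",zm,cv2.minAreaRect((P[:,:2]*1000).astype(np.float32)),cv2.minAreaRect((W[:,:2]*1000).astype(np.float32)))
print(current_clock(),current_position())
E
```

```text
cam in tool [ 0.07  -0.001 -0.163] axis [-0.255 -0.     0.967]
flip 1
[250.0, 54.0] 0.91 2357 z 0.00537047312717169 ((520.6173706054688, 510.9766845703125), (42.961402893066406, 63.81893539428711), 88.71299743652344) ((520.5321655273438, 510.67144775390625), (43.34205627441406, 63.69845199584961), 88.5345687866211)
[321.5, 145.9] 0.57 5008 z 0.04925577947087441 ((494.4974365234375, 387.8370056152344), (90.27640533447266, 59.28696823120117), 38.68256759643555) ((494.229736328125, 388.3125915527344), (89.94305419921875, 59.965946197509766), 38.670440673828125)
2.1667 [0.465 0.361 0.2  ]
```

View pics/w1.png

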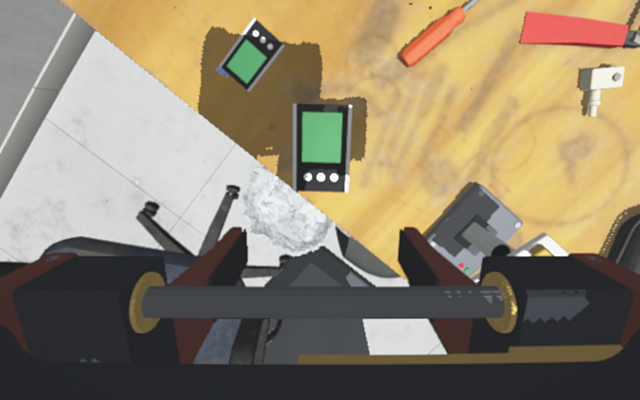

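The object at px (321,146) measures 90x60 mm at z 49 mm, so it's the right panel. The small one is at (250,54). I'll measure the tester slope from close by before grasping.

```bash
cat > t.py <<'E'
from h import *
np.set_printoptions(precision=4,suppress=True)
move_ptp([.485,.176,.24],q(toolR([1,0,0],[0,0,-1],1)))
c=capture("wrist");cv2.imwrite("pics/w2.png",c["image"]);X=cloud(c);np.savez("w2.npz",**c)
bar={}
for n in("lower_bar","upper_bar"):
    for s in silhouettes("wrist",n)[:2]:
        P=X[s["region"]];P=P[~np.isnan(P[:,0])];print(n,s["xy"],round(s["conf"],2),len(P),np.median(P,0), cv2.minAreaRect((P[:,:2]*1000).astype(np.float32)))
# brass-coloured points
hsv=cv2.cvtColor(c["image"],cv2.COLOR_BGR2HSV)
m=(X[...,2]>.085)&(X[...,2]<.15)&(abs(X[...,0]-.53)<.07)&(abs(X[...,1]-.176)<.05)
P=X[m];print(m.sum(), cv2.minAreaRect((P[:,:2]*1000).astype(np.float32)))
b=m&(hsv[...,1]>110)&(hsv[...,0]>12)&(hsv[...,0]<35)
n,l,st,_=cv2.connectedComponentsWithStats(b.astype(np.uint8))
B=[]
for i in range(1,n):
    if st[i,4]>80:
        Q=X[l==i];B.append(Q);print(st[i],Q.mean(0),cv2.minAreaRect((Q[:,:2]*1000).astype(np.float32)))
def fit(Q):
    for _ in range(4):
        k=Q.mean(0);nn=np.linalg.svd(Q-k,full_matrices=False)[2][2];r=(Q-k)@nn;Q=Q[abs(r)<max(.0015,2*np.std(r))*1]
    nn*=np.sign(nn[2]);return k,nn,len(Q),np.std(r)
k,nn,N,sd=fit(np.vstack(B));print("bars plane",k,nn,N,sd,"slope",np.arctan2(-nn[0],nn[2]),"roll",nn[1])
w=m&(hsv[...,1]<60)&(hsv[...,2]>150)
r=(X[w]-k)@nn;print("white offset",np.median(r));k2,n2,N2,s2=fit(X[w][abs(r-np.median(r))<.004]);print("white",k2,n2,N2,s2,"slope",np.arctan2(-n2[0],n2[2]))
g=(X[...,2]>.012)&(X[...,2]<.02)&(abs(X[...,0]-.53)<.09)&(abs(X[...,1]-.176)<.08)
print("base",cv2.minAreaRect((X[g][:,:2]*1000).astype(np.float32)),current_clock())
E
python3 t.py
```

```text
lower_bar [322.0, 177.4] 0.9 491 [0.5027 0.1751 0.1121] ((500.67718505859375, 175.05120849609375), (15.610438346862793, 35.502052307128906), 0.5712864995002747)
upper_bar [323.5, 118.7] 0.84 627 [0.5554 0.1762 0.1286] ((555.4561157226562, 176.20960998535156), (13.985274314880371, 35.541561126708984), 0.6291120052337646)
3484 ((530.837646484375, 175.6991729736328), (80.95570373535156, 40.76885986328125), 0.2531137466430664)
[304 113  39  13 498] [0.5554 0.1762 0.1289] ((555.4337158203125, 176.2761993408203), (10.374361991882324, 33.857383728027344), 0.06147751212120056)
[307 169  35  13 406] [0.5027 0.1749 0.112 ] ((501.9384460449219, 175.1243133544922), (11.73835563659668, 33.54608154296875), 0.3242325186729431)
bars plane [0.5325 0.1758 0.1222] [-0.2955 -0.0051  0.9553] 736 0.0006701389192353755 slope 0.29998139723317685 roll -0.005077427147795086
white offset -0.009525552103920063
white [0.5395 0.1755 0.1144] [-0.2946 -0.0082  0.9556] 1328 0.0006501423252219412 slope 0.2990229154282255
base ((534.3070068359375, 175.60342407226562), (100.42919158935547, 80.07542419433594), 1.0360199213027954) 3.1
```

View pics/w2.png

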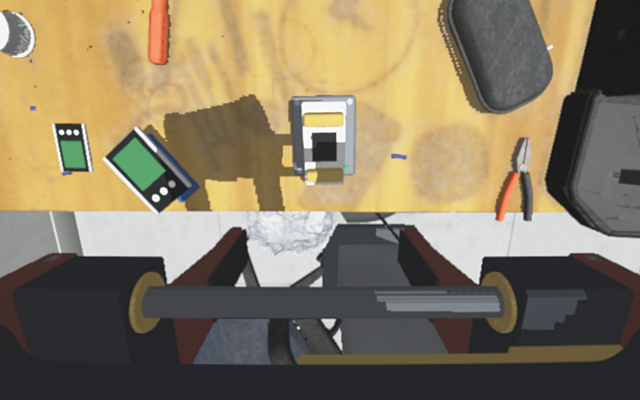

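```bash
python3 - <<'E'
from h import *
np.set_printoptions(precision=4,suppress=True)
a=np.radians(38.67);A=toolR([np.cos(a),np.sin(a),0],[0,0,-1],1);p=np.array([.4943,.3881,0])
move_ptp(p+[0,0,.15],q(A))
print(servo_line(p+[0,0,.028],rate=.12,contact_N=8),current_position(),current_force())
move_gripper(.05)
print("gap",current_finger_gap(),current_grip_force())
servo_line(p+[0,0,.20],rate=.12)
print("gap",current_finger_gap(),current_grip_force(),current_force(),current_position())
c=capture("wrist");cv2.imwrite("pics/w3.png",c["image"]);np.savez("w3.npz",**c);X=cloud(c)
R=Rn.from_quat(current_orientation()).as_matrix();T=current_position()
for s in silhouettes("wrist","panel")[:3]:
    P=X[s["region"]];P=P[~np.isnan(P[:,0])];L=(P-T)@R
    print(s["xy"],s["conf"],len(L),np.percentile(L,[2,50,98],axis=0).ravel())
c=capture("side");X=cloud(c);np.savez("s3.npz",**c)
for s in silhouettes("side","panel")[:3]:
    P=X[s["region"]];P=P[~np.isnan(P[:,0])];L=(P-T)@R
    print("side",s["xy"],s["conf"],len(L),np.percentile(L,[2,50,98],axis=0).ravel())
print(current_clock())
E
```

```text
False [0.4949 0.3884 0.0288] [0.6412 0.5284 0.3353]
gap 0.059461419159874906 30.000359416007996
gap 0.059521509576221016 29.999850690364838 [-0.2842 -0.473  -0.0941] [0.4938 0.3878 0.1991]
[252.0, 93.8] 0.85 2213 [ 0.0664 -0.1072  0.192   0.0982 -0.0792  0.1936  0.1297 -0.0514  0.1957]
[323.6, 230.7] 0.63 14870 [-0.0428 -0.0288 -0.0223  0.0144  0.0001 -0.021   0.0444  0.0284 -0.0196]
side [265.1, 152.8] 0.82 253 [ 0.0687 -0.1078  0.1919  0.098  -0.0752  0.1947  0.1297 -0.0465  0.1988]
side [243.7, 115.4] 0.81 483 [-0.0435 -0.0295 -0.0223 -0.0164  0.003  -0.02    0.0439  0.0321 -0.0135]
7.525
```

View pics/w3.png

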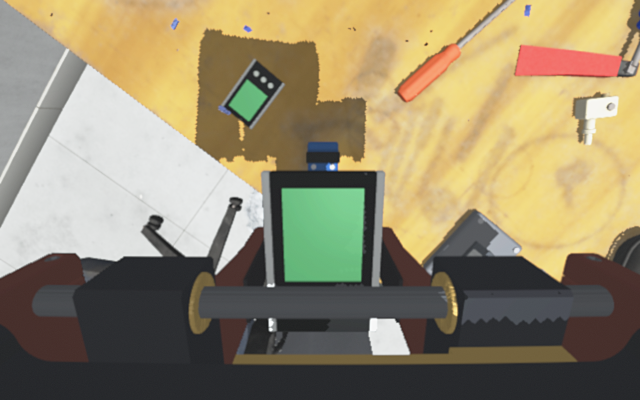

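The grasp is clean: a 59.5 mm gap on the metal strips, with the panel centred in hand. Next is a standoff over the tester face, with a check on the lead.

```bash
cat >> h.py <<'E'
th=.30;yw=np.radians(1.1)
Fx=np.array([np.cos(th)*np.cos(yw),np.cos(th)*np.sin(yw),np.sin(th)]);Fn=np.array([-np.sin(th)*np.cos(yw),-np.sin(th)*np.sin(yw),np.cos(th)])
F=np.array([.528,.1756,.120]);B=toolR(Fx,-Fn,1)
def tcp(gap,dx=-.0005,c=.015): return F+Fx*dx+Fn*(gap-c)
E
python3 - <<'E'
from h import *
np.set_printoptions(precision=4,suppress=True)
# panel tilt in hand
c=dict(np.load("w3.npz"));X=cloud(c);R=Rn.from_quat(current_orientation()).as_matrix();L=(X-current_position())@R
m=(abs(L[...,0])<.044)&(abs(L[...,1])<.024)&(abs(L[...,2]+.021)<.006);Q=L[m]
co=np.linalg.lstsq(np.c_[Q[:,:2],np.ones(len(Q))],Q[:,2],rcond=None)[0];print("z=ax+by+c",co)
move_ptp(tcp(.06),q(B))
print(current_position(),current_force(),current_finger_gap(),current_clock())
c=capture("side");cv2.imwrite("pics/s4.png",cv2.resize(c["image"][60:320,90:440],None,fx=2.2,fy=2.2))
c=capture("top");cv2.imwrite("pics/t4.png",c["image"]);
E
```

```text
z=ax+by+c [ 0.0002  0.0005 -0.0208]
[0.5154 0.176  0.1636] [-0.2865 -0.3361 -1.1561] 0.059788687800381615 8.4
```

View pics/s4.png

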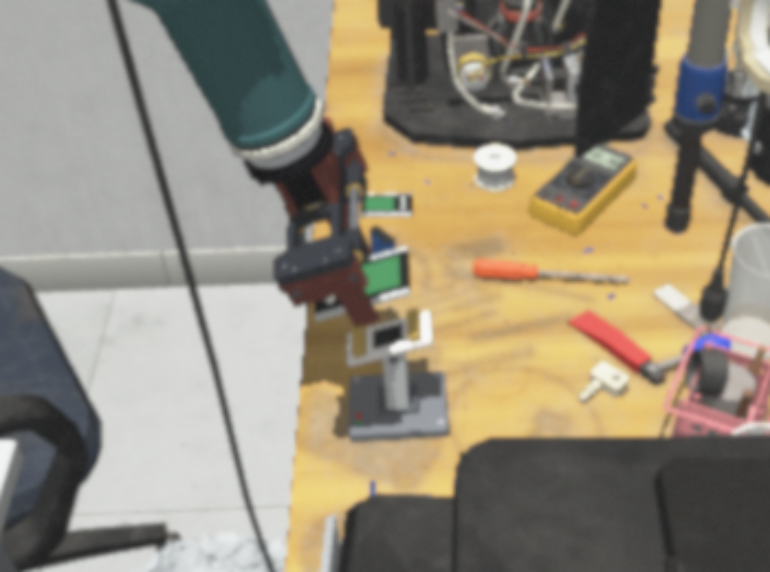

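The picture shows the panel held above the tester face at crop px (385,335). The lead runs well to the left of the gripper, with no contact. Now I'll press gently, using force to correct the depth.

```bash
python3 - <<'E'
from h import *
np.set_printoptions(precision=4,suppress=True)
def f():
    sleep(.25);V=[]
    for _ in range(5): V.append(np.r_[current_force(),current_torque()]);sleep(.03)
    return np.mean(V,0)
servo_line(tcp(.008),q(B),rate=.08)
f0=f();p0=np.array(current_position())
g=.003
while g>-.0075:
    servo_line(tcp(g),q(B),rate=.03)
    d=f()-f0;p=np.array(current_position())
    print("g",g,"real gap",(p-tcp(0))@Fn,"Fn",d[:3]@Fn,"Fx",d[:3]@Fx,"M tool",B.T@d[3:])
    if d[:3]@Fn>5.2: break
    g-=.0015
print(current_position()-tcp(g),current_finger_gap(),current_clock())
Rm=Rn.from_quat(current_orientation()).as_matrix();print("rot err",Rn.from_matrix(B.T@Rm).as_rotvec())
c=capture("side");X=cloud(c);cv2.imwrite("pics/s5.png",cv2.resize(c["image"][140:280,200:340],None,fx=4,fy=4));np.savez("s5.npz",**c)
for n in("side","wrist"):
    if n=="wrist": c=capture("wrist");X=cloud(c);cv2.imwrite("pics/w5.png",c["image"]);np.savez("w5.npz",**c)
    L=(X-F)@np.c_[Fx,np.cross(Fn,Fx),Fn]
    m=(abs(L[...,0])<.06)&(abs(L[...,1])<.024)&(abs(L[...,2]-.002)<.008);Q=L[m]
    if len(Q)<50: print(n,len(Q));continue
    co=np.linalg.lstsq(np.c_[Q[:,:2],np.ones(len(Q))],Q[:,2],rcond=None)[0];print(n,len(Q),"top z=ax+by+c",co,"x range",np.percentile(Q[:,0],[1,99]),"y",np.percentile(Q[:,1],[1,99]))
E
```

```text
g 0.003 real gap 0.003072624710715605 Fn -0.38883765083347854 Fx -0.17533497876332205 M tool [0.0274 0.0097 0.0097]
g 0.0015 real gap 0.0015315077838038281 Fn -0.4468741103598677 Fx -0.06782374561665652 M tool [ 0.0201  0.01   -0.0106]
g 0.0 real gap 4.8244574273918825e-05 Fn 0.622257079335126 Fx 0.4361716489258971 M tool [0.052  0.0778 0.0324]
g -0.0015 real gap -0.0014433735095461513 Fn 2.7394712946019975 Fx 0.6876220389455441 M tool [0.051  0.1377 0.0142]
g -0.003 real gap -0.002955294887510191 Fn 4.709945042721139 Fx 0.5327679998500954 M tool [ 0.059   0.2009 -0.0075]
g -0.0045000000000000005 real gap -0.00437778923906531 Fn 6.920615125180578 Fx 0.6858766698866812 M tool [ 0.0738  0.1588 -0.0019]
[0.0001 0.     0.0002] 0.05948849812035802 13.7833
rot err [0.0001 0.0003 0.    ]
side 311 top z=ax+by+c [ 0.0045  0.0037 -0.    ] x range [-0.0398  0.0475] y [-0.0236  0.0225]
wrist 12076 top z=ax+by+c [ 0.     -0.0003  0.0019] x range [-0.0436  0.0451] y [-0.0235  0.0235]
```

View pics/s5.png

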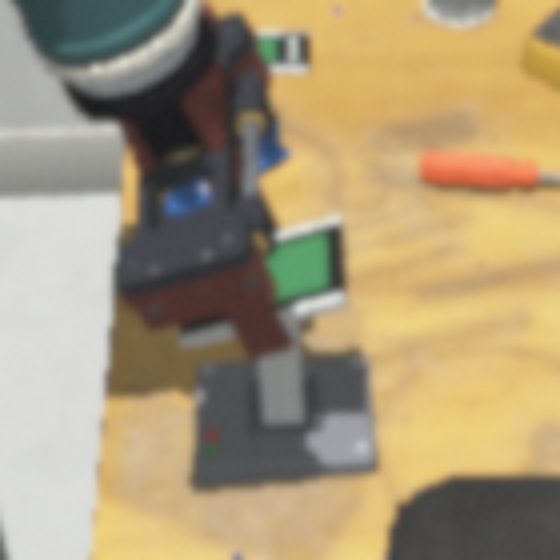

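```bash
python3 - <<'E'
from h import *
np.set_printoptions(precision=4,suppress=True)
V=[]
for _ in range(8): V.append(np.r_[current_force(),current_torque()]);sleep(.05)
V=np.array(V);print(V.mean(0),V.std(0),V[:,:3].mean(0)@Fn)
c=dict(np.load("s5.npz"));X=cloud(c);L=(X-F)@np.c_[Fx,np.cross(Fn,Fx),Fn]
# white table visible points near its plane: recheck slope under load
m=(abs(L[...,0])<.05)&(abs(L[...,1])<.022)&(abs(L[...,2]+.01)<.003);print(m.sum())
E
```

```text
[-1.1824  0.38    6.12    0.0216  0.1669  0.0088] [0.5916 0.3186 0.343  0.0398 0.0288 0.0278] 6.193868652925933
0
```

The panel lies flush: the fitted tilt difference from the face is about 0 rad, and it's centred within about 1 mm. Both bars carry load, with stiffness near 1400 N/m and about 6 N in total, so each is roughly 4.5 mm in. The lead and the loose items are untouched, so I'm handing in.

```bash
python3 -c "
from bench import *
print(current_finger_gap(),current_clock());print(close_job())"
```

```text
0.0595012238762745 14.2833
the job is handed in; nothing more can be done
None
```

I handed the job in at 14.3 s, still gripping the 90 x 60 mm panel by its metal edges and pressing it flush and centred on the tester face with about 6 N. That puts both bars about 4.4 mm in, inferred from the force and push depth because the panel hides the bars from the cameras.

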